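# Run a fingertip along a kit rover's spring bumper

## Robot

A 6-joint arm with a two-finger parallel gripper is mounted at the origin on the work surface. World frame = base frame: x ahead of the robot, y to its left, z up, the work surface at z = 0. Lengths are in m, angles in rad, forces in N, time in s.
With the tool pointing down it reaches from about 0.375 to 0.9 m from the base axis. Payload 3.1 kg.
Tool frame: the origin (TCP) lies between the finger pads; the fingertips stand 17 mm ahead of it and the grasp point (between the pads) lies 2 mm behind it; z points along the fingers, y is the line along which they close (so a half turn about z gives the same grasp; the last joint's range is limited). The gripper opens to 85 mm and grips with 20 to 120 N. Pads are 22 mm wide; open, the fingers measure 114 mm over their backs; the gripper's body (76 mm by 85 mm) begins 54 mm behind the grasp point. The pads swing forward as they close: fully open they stand 13 mm farther back than shut.
Start: joints at [1.01, 0.527, 1.433, -0, 1.181, -0.178], TCP at [0.233, 0.58, 0.213] pointing down, gripper open.
Joint ranges: [-3.08, 3.08], [-0.75, 2.2], [0.22, 2.44], [-1.43, 4.57], [0, 2.65], [-2.85, 2.85]. Speed limits (rad/s): [2.79, 2.79, 3.14, 3.14, 3.14, 3.14].

## Interface

Orientations are given as a unit quaternion [x, y, z, w].
In Python, from station import sense, vision, order gives the robot as it stands.
- The arm moves only by the shell command python3 -m crank 'ROWS' [OPENING] [FORCE]. ROWS is JSON, a list of rows, each an object with "dp": the shift along the world's x, y, z in units of 30 mm (1.0 is 30 mm), a list of three; "angular": the turn, a rotation vector about the world's x, y, z in degrees, a list of three. In form: [{"dp": [dx, dy, dz], "angular": [ax, ay, az]}, ...]. A call has 1 to 20 rows; each row shifts and turns the commanded pose from where the row before left it; what a row does not reach is not made up. A row lasts 1/10 s, in which the tool goes at most 50 mm and 8.59 degrees, less where a joint would pass 70% of its speed; a pose out of reach is approached as far as the arm can. A call is refused whole if a number of a shift passes 1 or a number of a turn 8.59, either way. A call with a gripper value outside its range is refused whole. OPENING is the closure, from 0 (fully open) to 1 (shut), set as the call begins (- or left out, the last holds). The fingers move at their own pace and stop on an object; FORCE is the grip in N (left out, the last holds). Time passes only in rows, so rows that do not move let the fingers close. It gives the time, the measured TCP pose, the force, the opening and the grip force at its end, in the units of the state.
- sense(): the state, without advancing time (a new reading comes with each control period).
- vision.snapshot(name): name is "scene" or "top"; returns a dict with "image" (420x560x3 uint8, blue, green, red), "range_z" (420x560 float32, m along the optical axis (not along the pixel's ray), 0 where there is no reading), "mtx" (3x3 intrinsics, pixels), "dist" ([k1, k2, p1, p2, k3] as OpenCV has them; the pictures are not rectified), "pose" (4x4, takes a point from camera to world coordinates). Camera axes: x right, y down, z forward; pixel columns grow to the right and rows downward; lengths in m; the calibration is good to about 2 mm. A picture is of the moment at which its call begins.
- order.sign_off(): hands the job in; it is judged then, once.
The state is a dict: "t": time; "q": joint angles; "qd": joint speeds; "tau": joint torques, N m; "tcp_pos": TCP position; "tool_rot": TCP orientation; "force": force on the tool from outside, world axes, zero at the start; "ft_torque": the same for the moment, N m; "finger_gap": opening from 0.0 (shut) to 1.0 (fully open); "gripper_force": force on a finger pad.
Only numpy, scipy, OpenCV 4.12 (cv2) and the standard library are available. Lean on these libraries where they do the work, as an engineer would, in place of code of your own. Each camera call takes 0.05 s, during which the arm holds its last target. There are 200 camera calls.

## Task

Test the bumper switch of the small rover: with the fingertips, lightly press in the front bumper at the rover's left end and run along it to its right end, keeping the bumper pressed in all the way across, then let it spring back and move clear. Left and right are the rover's own, as it faces forward to the bumper. Press gently so that the rover is not pushed along or turned, never lift it, and leave the parts lying around it where they are.

Things in the scene. Friction and masses are not known exactly. Their poses are not given: they have to be found in the camera images.
- rover: loose rover standing on two wheels that do not turn (at its rear half, 172 mm over the tyres) and a front caster; 1.1 to 1.6 kg. Aluminium deck 190 x 130 mm, 46 mm high, with a black battery box and, nearer the front, a green circuit board; nothing on it above 66 mm. Origin on the table under the deck's middle; x forward to the bumper, y the rover's left, z up. A level push of 6 to 11 N slides it
- bumper_mid (a point): middle of the bumper's front face, 130 mm ahead of the rover's origin and 30 mm above the table when free; moves with the bumper; axes as the rover's. The bumper is a black strip 4 mm thick, 32 mm high (14 to 46 mm above the table), 178 mm from tip to tip; from above its front face is an arc of 200 mm radius bulging forward. 40 mm of table before it is clear
- bumper_left (a point): point on the bumper's front face near its left end, 81.6 mm to the left of bumper_mid and 17.4 mm back from it, 8 mm along the arc from the tip; same axes as bumper_mid
- bumper_right (a point): the same near the right end, 81.6 mm to the right of bumper_mid and 17.4 mm back
- bumper (a joint): how far the bumper is pressed in, as a whole, straight back along the rover's -x (m): 0 free, 0.010 at its stop. Springs resist with 1 N at the first movement, rising to 3.5 N at the stop, and return it when let go. The switch behind it closes at about 1.5 mm
- rover_tail (a point): middle of the rear edge of the rover's deck, 95 mm behind the origin, 44 mm high
- wheel_a: spare wheel lying flat, yellow hub and black tyre, 65 mm diameter, 26 mm high, origin under its centre; loose, to be left alone
- wheel_b: a second spare wheel like it; loose, to be left alone
- gearbox: matte black gearbox with motor, lying, 67 x 22 mm and 19 mm high, with a white shaft stub 8 mm long on either side, origin under its centre; loose, to be left alone
- holder: chrome battery holder with two cells, 64 x 36 mm, 16 mm high, origin under its centre; loose, to be left alone
- sensor: red plastic infrared distance sensor with two dark lenses, about 45 mm wide, 22 mm deep, 19 mm high, origin under its centre; loose, to be left alone
- driver: screwdriver 160 mm long, lying on the table farthest ahead of the rover; loose, to be left alone

How it is judged:
On the way, in this order (a step that is already met when the one before it is completed fails the run):
1. the fingertips press the bumper in by more than 1.5 mm within about 35 mm of its left tip (y of the grasp point in the frame of bumper_mid between 0.06 and 0.115 m and value of joint bumper above 0.0015 m and contact force between the fingers and rover above 0.3 N), for 0.04 s.
2. still pressed in, a third of the way along (y of the grasp point in the frame of bumper_mid between 0.022 and 0.048 m and value of joint bumper above 0.0015 m and contact force between the fingers and rover above 0.3 N), for 0.04 s.
3. still pressed in, at the middle (y of the grasp point in the frame of bumper_mid between -0.012 and 0.012 m and value of joint bumper above 0.0015 m and contact force between the fingers and rover above 0.3 N), for 0.04 s.
4. still pressed in, two thirds of the way along (y of the grasp point in the frame of bumper_mid between -0.048 and -0.022 m and value of joint bumper above 0.0015 m and contact force between the fingers and rover above 0.3 N), for 0.04 s.
5. still pressed in, within about 35 mm of its right tip (y of the grasp point in the frame of bumper_mid between -0.115 and -0.06 m and value of joint bumper above 0.0015 m and contact force between the fingers and rover above 0.3 N), for 0.04 s.
At the end, for the whole second after the job is handed in: The bumper has sprung back (pressed in by less than 1 mm); the rover stands still and level within 12 mm of where it began, its tail within 15 mm; every loose part lies within 10 mm of where it began (value of joint bumper below 0.001 m and distance of rover from where it was at the start of the episode below 0.012 m and distance of rover_tail from where it was at the start of the episode below 0.015 m and linear speed of rover below 0.01 m/s and angle between rover's own z axis and vertical below 0.05 rad and distance of each of wheel_a, wheel_b, gearbox, holder, sensor, driver from where it was at the start of the episode below 0.01 m); the robot touches nothing.
It fails at once if the bumper is let go (under 0.7 mm) while the fingertips are low and close in front of its middle 100 mm (value of joint bumper below 0.0007 m and y of the grasp point in the frame of bumper_mid between -0.05 and 0.05 m and x of the grasp point in the frame of bumper_mid between -0.03 and 0.03 m and z of the grasp point in the frame of bumper_mid below 0.03 m).
It fails at once if the rover is pushed along or turned (more than 12 mm, or 15 mm at its tail) (distance of rover from where it was at the start of the episode above 0.012 m or distance of rover_tail from where it was at the start of the episode above 0.015 m).
It fails at once if the rover is lifted or tipped (height (world z) of rover above 0.006 m or angle between rover's own z axis and vertical above 0.08 rad).
It fails at once if the rover or its bumper is pushed with more than 15 N (contact force between the arm and rover above 15 N).
It fails at once if one of the loose parts around the rover is moved by more than 10 mm (distance of any of wheel_a, wheel_b, gearbox, holder, sensor, driver from where it was at the start of the episode above 0.01 m).
It also fails if it takes over 58 s, if anything falls off the work surface, if the arm or the gripper's body presses on something with over 40 N, if the wrist force passes 120 N, or if a joint passes its speed limit or range.

## Working session

There is one attempt and no reset: what is moved stays moved. The work goes in short steps, Python scripts to look and compute and a shell command to move; the robot and the scene stay as the last step left them, time stands still between calls to the robot, and variables do not carry over. Pictures are saved under pics/ and viewed, at most 10 in all, crops included, and the job is handed in when it is done.

```bash
mkdir -p pics; ls; python3 - <<'E'
from station import sense, vision
import cv2, numpy as np
for n in("scene","top"):
    s=vision.snapshot(n); cv2.imwrite(f"pics/{n}0.png",s["image"]); np.savez(f"/tmp/{n}.npz",**s)
    print(n,s["mtx"].round(1).tolist(),s["dist"],s["pose"].round(3).tolist())
print(sense())
E
```

```text
pics
scene [[441.0, 0.0, 284.3], [0.0, 441.0, 214.6], [0.0, 0.0, 1.0]] [0.04854102 0.         0.         0.         0.        ] [[0.526, 0.633, -0.569, 1.018], [0.85, -0.403, 0.338, -0.254], [-0.015, -0.661, -0.75, 0.672], [0.0, 0.0, 0.0, 1.0]]
top [[506.5, 0.0, 275.4], [0.0, 506.5, 205.6], [0.0, 0.0, 1.0]] [-0.07963796  0.          0.          0.          0.        ] [[-0.006, -0.993, 0.116, 0.449], [-1.0, 0.008, 0.014, -0.015], [-0.015, -0.116, -0.993, 1.213], [0.0, 0.0, 0.0, 1.0]]
{'t': 0.1, 'q': array([ 1.01050412e+00,  5.28330297e-01,  1.43378058e+00, -3.99443898e-05,
        1.18141865e+00, -1.78486566e-01]), 'qd': array([ 0.00105767, -0.00065809, -0.00141179,  0.00240315, -0.00081676,
       -0.00034557]), 'tau': array([ 6.21543631e-05, -4.43307102e+01, -1.78586340e+01, -1.85208505e-04,
        3.92693561e-03, -2.51048164e-05]), 'tcp_pos': array([0.23247838, 0.57941518, 0.21255584]), 'tool_rot': array([ 1.89737839e-01,  9.81834311e-01, -9.09778354e-04, -3.32424789e-04]), 'force': array([ 0.68120206, -0.90664364,  0.25845408]), 'ft_torque': array([-0.00524695,  0.00377729, -0.00556528]), 'gripper_force': 0.0, 'finger_gap': 0.9978091076816056}
```

View pics/top0.png

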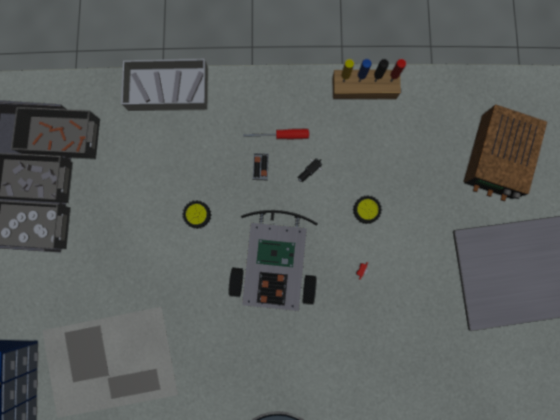

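View pics/scene0.png

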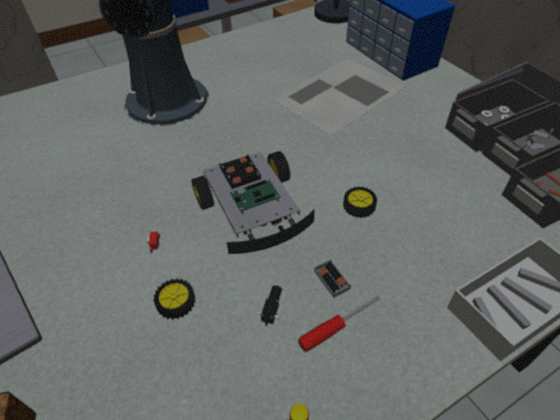

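Top view: the rover faces up (world +x), bumper arc from (243,215), its left end, to (316,223). The wheels are at (197,213) and (367,209), the gearbox at (310,170) and the holder at (261,167). The scene view agrees. Next I measure the pose by height from the range image.

```bash
cat > h.py <<'E'
import cv2, numpy as np
def cloud(s):
    h,w=s["range_z"].shape; u,v=np.meshgrid(np.arange(w),np.arange(h))
    p=cv2.undistortPoints(np.stack([u,v],-1).reshape(-1,1,2).astype(float),s["mtx"],s["dist"]).reshape(h,w,2)
    P=np.dstack([p,np.ones((h,w))])*s["range_z"][...,None]
    return P@s["pose"][:3,:3].T+s["pose"][:3,3]
def ray(s,uv,z):
    p=cv2.undistortPoints(np.array(uv,float).reshape(-1,1,2),s["mtx"],s["dist"]).reshape(-1,2)
    d=np.c_[p,np.ones(len(p))]@s["pose"][:3,:3].T; c=s["pose"][:3,3]
    return c+d*((z-c[2])/d[:,2])[:,None]
E
cat > m.py <<'E'
from h import *
from scipy.optimize import least_squares
import sys
def measure(s,verbose=1):
    im=s["image"]; P=cloud(s)
    t=P[(abs(P[...,2])<.015)&(s["range_z"]>0)&(np.hypot(P[...,0]-.4,P[...,1])<.25)]; print("table z",np.median(t[:,2]).round(4))
    m=((P[...,2]>.038)&(P[...,2]<.075)&(abs(P[...,1])<.16)&(P[...,0]>.2)&(P[...,0]<.62)).astype(np.uint8)
    cs=[c for c in cv2.findContours(m,cv2.RETR_EXTERNAL,cv2.CHAIN_APPROX_NONE)[0] if len(c)>15]
    for c in cs: print("blob",len(c),c.reshape(-1,2).min(0),c.reshape(-1,2).max(0))
    return P,m
E
python3 - <<'E'
from m import *
for n in("top","scene"):
    s=dict(np.load(f"/tmp/{n}.npz")); P,m=measure(s)
    g=s["image"].max(-1)
    # deck: bright-ish/green pixels with height; bumper: dark
    box=(P[...,0]>.2)&(P[...,0]<.6)&(abs(P[...,1])<.16)
    cv2.imwrite(f"pics/m_{n}.png",cv2.resize(np.hstack([m*255,((g<45)&box).astype(np.uint8)*255])[100:340],(800,172)))
    # dark bumper via z and colour
    d=(g<45)&box
    k,l,st,ce=cv2.connectedComponentsWithStats(d.astype(np.uint8))
    for i in range(1,k):
        if st[i,4]>25:
            q=P[l==i]; print(n,st[i],q.mean(0).round(3),q.min(0).round(3),q.max(0).round(3))
s=dict(np.load("/tmp/top.npz"));im=s["image"][195:320,220:330];cv2.imwrite("pics/crop.png",cv2.resize(im,None,fx=5,fy=4.7,interpolation=cv2.INTER_NEAREST))
E
```

```text
table z 0.0012
blob 75 [303 275] [316 304]
blob 74 [228 268] [242 296]
blob 275 [242 223] [306 310]
blob 189 [241 210] [317 224]
top [242 211  74  13 135] [ 0.565 -0.006  0.051] [ 0.449 -0.09   0.029] [0.573 0.079 1.213]
top [271 250   6   6  36] [0.477 0.006 0.061] [0.471 0.    0.057] [0.482 0.012 0.066]
top [229 268  14  28 314] [0.411 0.092 0.057] [0.38  0.079 0.007] [0.442 0.108 0.071]
top [257 273  30  32 577] [0.396 0.01  0.062] [ 0.36  -0.022  0.044] [0.449 0.044 1.213]
top [303 276  13  28 302] [ 0.393 -0.073  0.063] [ 0.362 -0.088  0.009] [ 0.449 -0.015  1.213]
table z -0.0001
blob 213 [227 210] [314 246]
blob 304 [192 152] [299 235]
blob 67 [267 151] [290 175]
scene [268 152  22  30 349] [0.426 0.09  0.051] [0.383 0.078 0.017] [0.446 0.105 0.067]
scene [221 156  39  32 562] [0.405 0.008 0.057] [ 0.36  -0.024  0.046] [0.437 0.045 0.065]
scene [192 176  22  33 396] [ 0.41  -0.077  0.05 ] [ 0.364 -0.09   0.006] [ 0.429 -0.061  0.068]
scene [247 181  19   8  58] [0.459 0.016 0.062] [ 0.456 -0.003  0.056] [0.462 0.035 0.067]
scene [253 190   8   7  40] [0.478 0.006 0.059] [ 0.468 -0.001  0.057] [0.484 0.013 0.062]
scene [255 193  20  10  74] [0.499 0.012 0.062] [ 0.494 -0.008  0.055] [0.502 0.032 0.067]
scene [234 197   7   6  28] [ 0.474 -0.034  0.062] [ 0.463 -0.038  0.057] [ 0.478 -0.029  0.066]
scene [344 201   8  13  44] [0.572 0.159 0.016] [0.56  0.157 0.003] [0.583 0.16  0.027]
scene [228 211  86  42 958] [ 0.568 -0.016  0.033] [ 0.544 -0.093  0.014] [0.579 0.081 0.049]
```

View pics/crop.png

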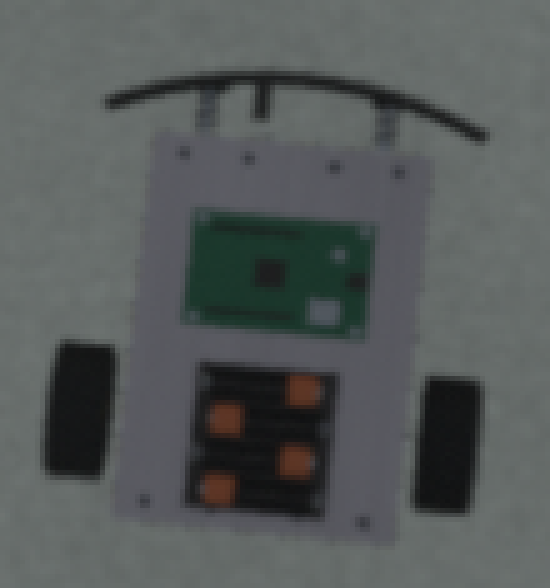

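The crop shows the bumper from (107,103) to (487,137) in crop pixels, and the rover is yawed about 5° clockwise. Now I fit the pose.

```bash
python3 - <<'E'
from m import *
from scipy.spatial import cKDTree
arc=lambda n=400:(lambda a:np.c_[-.07+.2*np.cos(a),.2*np.sin(a)])(np.linspace(-.4465,.4465,n))
for n in("top","scene"):
    s=dict(np.load(f"/tmp/{n}.npz")); P,m=measure(s)
    cs=sorted(cv2.findContours(m,cv2.RETR_EXTERNAL,cv2.CHAIN_APPROX_NONE)[0],key=len)[::-1]
    deck=cs[0].reshape(-1,2); R=cv2.minAreaRect(ray(s,deck,.046)[:,:2].astype(np.float32))
    print(n,"deck",R)
    # bumper: dark component; front edge = top-edge points
    g=s["image"].max(-1); k,l,st,ce=cv2.connectedComponentsWithStats((g<(60 if n=="top" else 45)).astype(np.uint8))
    i=l[212,275] if n=="top" else l[240,270]
    print(st[i])
    if n=="top":
        pts=np.argwhere(l==i)[:,::-1]; Q=ray(s,pts,.046)[:,:2]; off=.002  # centreline of strip top
    else:
        # face points: top edge of the dark band per column = rear top edge of strip (z=.046); bottom edge = front face at z=.014
        pts=[];
        for u in np.unique(np.argwhere(l==i)[:,1]):
            v=np.argwhere((l==i)[:,u]).ravel(); pts.append([u,v.max()+.5])
        Q=ray(s,pts,.014)[:,:2]; off=0
    A=arc(); 
    def res(p):
        c,sn=np.cos(p[2]),np.sin(p[2]); a=np.c_[A[:,0]-off,A[:,1]]@np.array([[c,sn],[-sn,c]])+p[:2]
        d1=cKDTree(a).query(Q)[0]; d2=cKDTree(Q).query(a)[0]; return np.r_[d1,d2]
    f=least_squares(res,[.44,0,-.08],loss="soft_l1",f_scale=.002,diff_step=1e-4,x_scale=[.01,.01,.1]); print("fit",f.x.round(4),"rms",np.sqrt((f.fun**2).mean()).round(4), np.hypot(*(Q[Q[:,1].argmax()]-Q[Q[:,1].argmin()])).round(4))
    x,y,t=f.x; c,sn=np.cos(t),np.sin(t)
    for nm,a,b in(("mid",.13,0),("L",.1126,.0816),("Rt",.1126,-.0816)): print(nm,round(x+a*c-b*sn,4),round(y+a*sn+b*c,4))
    hub=cv2.inRange(cv2.cvtColor(s["image"],cv2.COLOR_BGR2HSV),(22,150,60),(35,255,255))
    k,l,st,ce=cv2.connectedComponentsWithStats(hub)
    print("wheels",[ray(s,ce[i],.02)[0].round(3) for i in range(1,k) if st[i,4]>150])
E
```

```text
table z 0.0012
blob 75 [303 275] [316 304]
blob 74 [228 268] [242 296]
blob 275 [242 223] [306 310]
blob 189 [241 210] [317 224]
top deck ((0.446552038192749, 0.004711709916591644), (0.13032294809818268, 0.19217462837696075), 83.79825592041016)
[242 210  75  15 220]
fit [ 0.4435  0.0043 -0.1133] rms 0.0024 0.1721
mid 0.5727 -0.0104
L 0.5646 0.0726
Rt 0.5462 -0.0895
wheels [array([ 0.579, -0.216,  0.02 ]), array([0.571, 0.191, 0.02 ])]
table z -0.0001
blob 213 [227 210] [314 246]
blob 304 [192 152] [299 235]
blob 67 [267 151] [290 175]
scene deck ((0.44551903009414673, -0.01102767139673233), (0.16315601766109467, 0.19912779331207275), 83.84622955322266)
[228 211  86  42 960]
fit [ 0.4446  0.0048 -0.1219] rms 0.0011 0.1772
mid 0.5736 -0.011
L 0.5663 0.0721
Rt 0.5464 -0.0898
wheels [array([0.569, 0.193, 0.02 ]), array([ 0.578, -0.215,  0.02 ]), array([ 0.849, -0.137,  0.02 ])]
```

Both views agree within 2 mm: bumper_mid is at about (0.573, -0.0107) and the yaw is about -6.4°. I close the gripper, go above a point ahead of the left end, and square the fingers to the rover.

```bash
python3 -m crank '[{"dp":[0.61,-0.86,0],"angular":[0,0,0.78]},{"dp":[0.61,-0.86,0],"angular":[0,0,0.78]},{"dp":[0.61,-0.86,0],"angular":[0,0,0.78]},{"dp":[0.61,-0.86,0],"angular":[0,0,0.78]},{"dp":[0.61,-0.86,0],"angular":[0,0,0.78]},{"dp":[0.61,-0.86,0],"angular":[0,0,0.78]},{"dp":[0.61,-0.86,0],"angular":[0,0,0.78]},{"dp":[0.61,-0.86,0],"angular":[0,0,0.78]},{"dp":[0.61,-0.86,0],"angular":[0,0,0.78]},{"dp":[0.61,-0.86,0],"angular":[0,0,0.78]},{"dp":[0.61,-0.86,0],"angular":[0,0,0.78]},{"dp":[0.61,-0.86,0],"angular":[0,0,0.78]},{"dp":[0.61,-0.86,0],"angular":[0,0,0.78]},{"dp":[0.61,-0.86,0],"angular":[0,0,0.78]},{"dp":[0.61,-0.86,0],"angular":[0,0,0.78]},{"dp":[0.61,-0.86,0],"angular":[0,0,0.78]},{"dp":[0.61,-0.86,0],"angular":[0,0,0.78]},{"dp":[0.61,-0.86,0],"angular":[0,0,0.78]},{"dp":[0.61,-0.86,0],"angular":[0,0,0.78]},{"dp":[0.61,-0.86,0],"angular":[0,0,0.78]}]' 1 20
cat > st.py <<'E'
from station import sense
import numpy as np
from scipy.spatial.transform import Rotation as R
s=sense(); M=np.array([.573,-.0107]); t=-.112; c,n=np.cos(t),np.sin(t)
d=s["tcp_pos"][:2]-M; r=R.from_quat(s["tool_rot"]).as_matrix()
print("t",s["t"],"pos",s["tcp_pos"].round(4),"rover xy mm",(1000*np.array([c*d[0]+n*d[1],-n*d[0]+c*d[1]])).round(1),"tool y deg",np.degrees(np.arctan2(r[1,1],r[0,1])).round(1),"tilt",np.degrees(np.arccos(-r[2,2])).round(2))
f=s["force"]; print("F rover",round(c*f[0]+n*f[1],2),round(-n*f[0]+c*f[1],2),round(f[2],2),"gap",s["finger_gap"])
E
python3 st.py
```

```text
t: 2.1
tcp_pos: [0.5991, 0.0629, 0.2129]
tool_rot: [0.055, 0.999, 0.0, -0.001]
force: [0.2, 0.7, -0.3]
finger_gap: -0.001
gripper_force: 0.0
t 2.1 pos [0.5991 0.0629 0.2129] rover xy mm [17.7 76. ] tool y deg 83.7 tilt 0.06
F rover 0.14 0.75 -0.3 gap -0.0005933950899691099
```

```bash
python3 -m crank '[{"dp":[0.15,0.03,-0.73],"angular":[0,0,0]},{"dp":[0,0,-0.73],"angular":[0,0,0]},{"dp":[0,0,-0.73],"angular":[0,0,0]},{"dp":[0,0,-0.73],"angular":[0,0,0]},{"dp":[0,0,-0.73],"angular":[0,0,0]},{"dp":[0,0,-0.73],"angular":[0,0,0]},{"dp":[0,0,-0.73],"angular":[0,0,0]},{"dp":[0,0,-0.73],"angular":[0,0,0]},{"dp":[0,0,0],"angular":[0,0,0]},{"dp":[0,0,0],"angular":[0,0,0]}]' 
python3 st.py; python3 - <<'E'
from station import vision
import numpy as np,cv2
s=vision.snapshot("scene"); np.savez("/tmp/s1.npz",**s); cv2.imwrite("pics/s1.png",cv2.resize(s["image"][130:290,150:350],(800,640))[:600])
E
```

```text
t: 3.1
tcp_pos: [0.603, 0.0649, 0.0379]
tool_rot: [0.055, 0.999, 0.0, -0.001]
force: [-0.4, 0.2, 0.6]
finger_gap: -0.001
gripper_force: 0.0
t 3.1 pos [0.603  0.0649 0.0379] rover xy mm [21.3 78.5] tool y deg 83.7 tilt 0.08
F rover -0.39 0.15 0.59 gap -0.00108572411527068
```

View pics/s1.png

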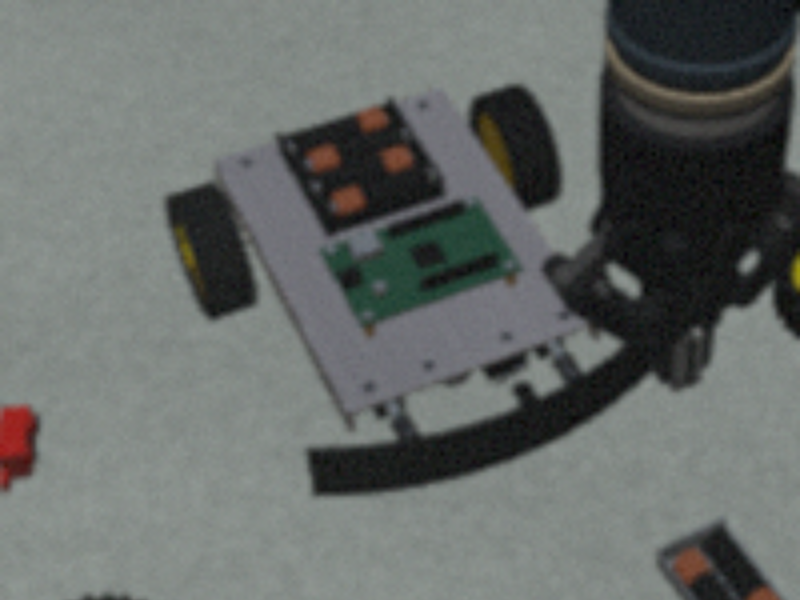

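The closed fingertips stand low and just ahead of the bumper's left end, around (690,360) in the crop. I'll advance while measuring bumper travel from its lower edge and rover motion from the green board.

```bash
cat > press.py <<'E'
from h import *; import os
from station import vision
def edge(s,u0,u1):
    g=cv2.GaussianBlur(s["image"],(0,0),.7).max(-1).astype(float); out=[]
    for u in range(u0,u1):
        c=g[205:275,u]; 
        if c.min()>40: continue
        i=int(np.where(c<40)[0].max())
        thr=65
        while i<68 and c[i+1]<thr: i+=1
        if i>=66: continue
        v=205+i+(thr-c[i])/(c[i+1]-c[i]); out.append([u,v])
    Q=ray(s,out,.014)[:,:2]-[.573,-.0107]; c,n=np.cos(-.112),np.sin(-.112)
    Q=Q@np.array([[c,-n],[n,c]]); r=Q[:,0]-(np.sqrt(.04-np.clip(Q[:,1],-.19,.19)**2)-.2)
    return dict(zip([o[0] for o in out],1000*r))
def green(s):
    h=cv2.cvtColor(s["image"],cv2.COLOR_BGR2HSV); m=cv2.inRange(h,(60,90,30),(90,255,255)); m[:150]=0;m[:,:220]=0;m[235:]=0;m[:,300:]=0
    M=cv2.moments(m,True); return ray(s,[M["m10"]/M["m00"],M["m01"]/M["m00"]],.056)[0,:2]*1000
if __name__=="__main__":
    b=dict(np.load("/tmp/s1.npz")); s=vision.snapshot("scene")
    e0,e1=edge(b,230,312),edge(s,230,312); k=np.array([u for u in e0 if u in e1]); d=np.array([e0[u]-e1[u] for u in k])
    for a,z in((230,250),(250,270),(270,290),(290,312)):
        m=(k>=a)&(k<z); 
        if m.sum()>3: print("press cols",a,z,"mm",np.median(d[m]).round(2),"n",m.sum())
    print("board shift mm",(green(s)-green(b)).round(2))
E
python3 press.py
python3 -m crank '[{"dp":[-0.1325,0.015,0],"angular":[0,0,0]},{"dp":[-0.1325,0.015,0],"angular":[0,0,0]},{"dp":[-0.1325,0.015,0],"angular":[0,0,0]},{"dp":[-0.1325,0.015,0],"angular":[0,0,0]},{"dp":[0,0,0],"angular":[0,0,0]},{"dp":[0,0,0],"angular":[0,0,0]}]' >/dev/null; python3 st.py;python3 press.py
```

```text
press cols 230 250 mm 0.0 n 20
press cols 250 270 mm 0.06 n 20
press cols 270 290 mm 0.04 n 20
press cols 290 312 mm 0.03 n 22
board shift mm [0.48 0.38]
t 3.8 pos [0.5874 0.0667 0.0383] rover xy mm [ 5.7 78.5] tool y deg 83.7 tilt 0.02
F rover 0.1 0.21 -0.19 gap -0.0032420710705204836
press cols 230 250 mm -0.08 n 20
press cols 250 270 mm 0.0 n 20
press cols 270 290 mm 0.02 n 20
press cols 290 312 mm 0.0 n 22
board shift mm [0.19 0.3 ]
```

The optical travel reading is good to about 0.1 mm. I'll continue inwards.

```bash
python3 -m crank '[{"dp":[-0.066,0.0075,0],"angular":[0,0,0]},{"dp":[-0.066,0.0075,0],"angular":[0,0,0]},{"dp":[-0.066,0.0075,0],"angular":[0,0,0]},{"dp":[-0.066,0.0075,0],"angular":[0,0,0]},{"dp":[0,0,0],"angular":[0,0,0]},{"dp":[0,0,0],"angular":[0,0,0]}]' >/dev/null; python3 st.py;python3 press.py
```

```text
t 4.45 pos [0.5795 0.0676 0.0382] rover xy mm [-2.3 78.5] tool y deg 83.7 tilt 0.01
F rover 0.0 0.38 0.01 gap -0.003680678432066009
press cols 230 250 mm -0.09 n 20
press cols 250 270 mm -0.05 n 20
press cols 270 290 mm -0.01 n 20
press cols 290 312 mm 0.01 n 22
board shift mm [0.35 0.44]
```

```bash
python3 -m crank '[{"dp":[-0.05,0.0056,0],"angular":[0,0,0]},{"dp":[-0.05,0.0056,0],"angular":[0,0,0]},{"dp":[0,0,0],"angular":[0,0,0]},{"dp":[0,0,0],"angular":[0,0,0]}]' >/dev/null; python3 st.py;python3 press.py
python3 -m crank '[{"dp":[-0.05,0.0056,0],"angular":[0,0,0]},{"dp":[-0.05,0.0056,0],"angular":[0,0,0]},{"dp":[0,0,0],"angular":[0,0,0]},{"dp":[0,0,0],"angular":[0,0,0]}]' >/dev/null; python3 st.py;python3 press.py
```

```text
t 4.9 pos [0.5765 0.068  0.0382] rover xy mm [-5.4 78.5] tool y deg 83.7 tilt 0.0
F rover -0.08 -0.03 -0.54 gap -0.004864324817666136
press cols 230 250 mm -0.06 n 20
press cols 250 270 mm -0.1 n 20
press cols 270 290 mm 0.02 n 20
press cols 290 312 mm 0.02 n 22
board shift mm [-0.19  0.03]
t 5.35 pos [0.5734 0.0683 0.0382] rover xy mm [-8.4 78.5] tool y deg 83.7 tilt 0.0
F rover 0.86 -0.23 0.21 gap 0.0015047983999103667
press cols 230 250 mm -0.13 n 20
press cols 250 270 mm -0.07 n 20
press cols 270 290 mm 0.01 n 20
press cols 290 312 mm -0.0 n 22
board shift mm [ 0.1 -0.3]
```

```bash
for i in 1 2; do python3 -m crank '[{"dp":[-0.066,0.0075,0],"angular":[0,0,0]},{"dp":[0,0,0],"angular":[0,0,0]},{"dp":[0,0,0],"angular":[0,0,0]}]' >/dev/null; python3 st.py;python3 press.py; done; python3 - <<'E'
from station import vision
import cv2,numpy as np
a=vision.snapshot("scene")["image"][160:280,200:350];b=vision.snapshot("top")["image"][180:270,215:345]
cv2.imwrite("pics/s2.png",np.vstack([cv2.resize(a,(500,300)),cv2.resize(b,(500,290))]))
E
```

```text
t 5.7 pos [0.5714 0.0685 0.0382] rover xy mm [-10.4  78.5] tool y deg 83.7 tilt 0.01
F rover -0.19 -0.11 -0.72 gap 0.0007782362715230279
press cols 230 250 mm -0.14 n 20
press cols 250 270 mm -0.03 n 20
press cols 270 290 mm -0.01 n 20
press cols 290 312 mm -0.04 n 22
board shift mm [-0.04  0.2 ]
t 6.05 pos [0.5694 0.0687 0.0382] rover xy mm [-12.4  78.5] tool y deg 83.7 tilt 0.01
F rover -0.89 -0.63 -0.19 gap -9.453384832959736e-05
press cols 230 250 mm -0.06 n 20
press cols 250 270 mm -0.02 n 20
press cols 270 290 mm -0.01 n 20
press cols 290 312 mm -0.0 n 22
board shift mm [0.14 0.38]
```

View pics/s2.png

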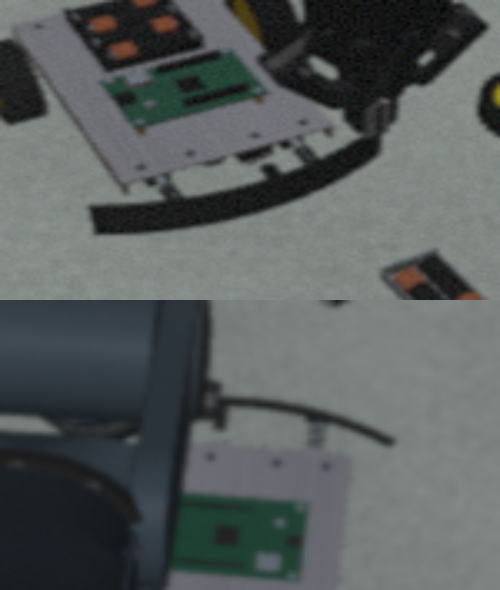

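```bash
python3 - <<'E'
from h import *
from station import vision,sense
s=vision.snapshot("scene"); b=dict(np.load("/tmp/s1.npz"))
def proj(s,p):
    T=np.linalg.inv(s["pose"]); return cv2.projectPoints(np.array([p],float),cv2.Rodrigues(T[:3,:3])[0],T[:3,3],s["mtx"],s["dist"])[0].ravel().round(1)
p=sense()["tcp_pos"]
for z in(-.017,0,.02): print("now",proj(s,p+[0,0,z]),"before",proj(b,np.array([.603,.0649,.0379+z])))
print("L tip/pt",proj(s,[.5655,.0724,.014]),proj(s,[.5655,.0724,.046]))
P=cloud(s)
for (u,v) in [(311,210),(312,205),(313,200),(308,214),(312,195),(315,205)]: print(u,v,P[v,u].round(3))
def viz(s,p):
    im=cv2.resize(s["image"][180:250,270:350],(800,700),interpolation=cv2.INTER_CUBIC)
    for z in(-.017,0,.02):
        q=(proj(s,p+np.array([0,0,z]))-[270,180])*10; cv2.circle(im,(int(q[0]),int(q[1])),4,(0,0,255),-1)
    return cv2.convertScaleAbs(im[:600],alpha=2)
cv2.imwrite("pics/s3.png",np.hstack([cv2.resize(viz(b,np.array([.603,.0649,.0379])),(400,300)),cv2.resize(viz(s,p),(400,300))]))
E
```

```text
now [309.4 223.2] before [317.6 235.6]
now [309.7 217.4] before [318.  229.8]
now [310.  210.4] before [318.5 222.9]
L tip/pt [309.7 223.5] [310.2 212.6]
311 210 [0.58  0.063 0.073]
312 205 [0.578 0.066 0.083]
313 200 [0.582 0.065 0.1  ]
308 214 [0.566 0.067 0.046]
312 195 [0.582 0.063 0.114]
315 205 [0.58  0.072 0.08 ]
```

View pics/s3.png

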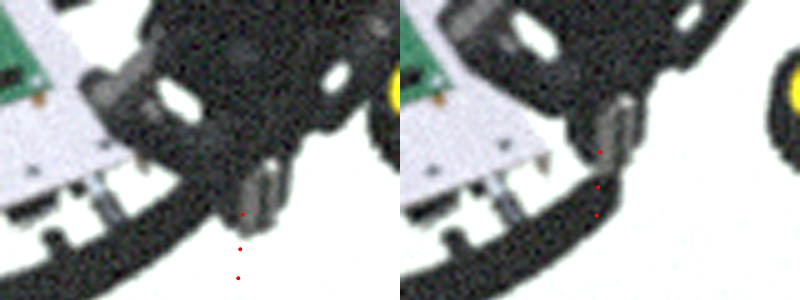

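The picture shows the fingertips' real lower end well above where the stated tool geometry puts it: it hovers above the bumper, at about (310,214). I'll measure the tip height from range data.

```bash
python3 - <<'E'
from h import *
from station import vision,sense
b=dict(np.load("/tmp/s1.npz"));P=cloud(b)
print(sense()["tcp_pos"])
for nm,s,x in(("before",b,.603),("now",vision.snapshot("scene"),.5694)):
    P=cloud(s)
    for v in range(204,238,2):
        m=[(u,P[v,u]) for u in range(304,334) if abs(P[v,u,0]-x)<.03 and abs(P[v,u,1]-.067)<.03 and P[v,u,2]>.03]
        if m: q=np.array([a[1] for a in m]); print(nm,v,m[0][0],m[-1][0],"x",q[:,0].min().round(3),q[:,0].max().round(3),"y",q[:,1].min().round(3),q[:,1].max().round(3),"z",q[:,2].min().round(3),q[:,2].max().round(3))
E
```

```text
[0.5695962  0.06872104 0.03821798]
before 204 304 333 x 0.591 0.621 y 0.039 0.085 z 0.105 0.134
before 206 306 332 x 0.597 0.62 y 0.04 0.084 z 0.102 0.127
before 208 309 330 x 0.604 0.617 y 0.042 0.078 z 0.102 0.121
before 210 309 329 x 0.607 0.617 y 0.037 0.075 z 0.095 0.116
before 212 310 328 x 0.608 0.616 y 0.039 0.077 z 0.089 0.112
before 214 310 328 x 0.607 0.615 y 0.038 0.079 z 0.081 0.108
before 216 310 328 x 0.595 0.615 y 0.039 0.079 z 0.076 0.101
before 218 311 327 x 0.595 0.615 y 0.052 0.078 z 0.07 0.085
before 220 312 327 x 0.598 0.615 y 0.052 0.078 z 0.066 0.08
before 222 304 325 x 0.573 0.614 y 0.052 0.071 z 0.038 0.075
before 224 304 325 x 0.573 0.615 y 0.054 0.071 z 0.031 0.069
before 226 317 322 x 0.607 0.614 y 0.058 0.065 z 0.056 0.064
now 204 304 319 x 0.566 0.582 y 0.055 0.083 z 0.074 0.09
now 206 304 318 x 0.568 0.581 y 0.056 0.08 z 0.07 0.084
now 208 304 318 x 0.565 0.581 y 0.056 0.081 z 0.064 0.078
now 210 305 316 x 0.572 0.581 y 0.056 0.075 z 0.066 0.073
now 212 307 316 x 0.575 0.581 y 0.058 0.074 z 0.062 0.068
now 214 308 314 x 0.564 0.581 y 0.062 0.082 z 0.035 0.062
now 216 306 314 x 0.565 0.571 y 0.061 0.082 z 0.03 0.047
now 218 304 311 x 0.569 0.573 y 0.055 0.072 z 0.034 0.045
now 220 304 310 x 0.57 0.573 y 0.053 0.07 z 0.03 0.044
now 222 304 306 x 0.57 0.574 y 0.054 0.06 z 0.031 0.038
now 224 304 304 x 0.572 0.572 y 0.054 0.054 z 0.031 0.031
```

The tips' lower end is at z≈0.058, 20 mm above the reported TCP, so the finger passed over the bumper without contact. Horizontal position agrees (half thickness about 11.5 mm). I back out, then lower in steps while watching the real tip height.

```bash
cat > tip.py <<'E'
from h import *
from station import vision,sense
s=vision.snapshot("scene");P=cloud(s);t=sense()["tcp_pos"]
m=(abs(P[...,0]-t[0])<.018)&(abs(P[...,1]-t[1])<.016)&(P[...,2]>.008)&(s["image"].max(-1)<110)
q=P[m]; print("tip z low pct",np.percentile(q[:,2],[0,2,5]).round(4),"tcp",t.round(4),"x",q[:,0].max().round(4))
E
python3 -m crank '[{"dp":[0.33,-0.037,0],"angular":[0,0,0]},{"dp":[0.33,-0.037,0],"angular":[0,0,0]},{"dp":[0.33,-0.037,0],"angular":[0,0,0]},{"dp":[0,0,0],"angular":[0,0,0]},{"dp":[0,0,-0.25],"angular":[0,0,0]},{"dp":[0,0,-0.25],"angular":[0,0,0]},{"dp":[0,0,0],"angular":[0,0,0]},{"dp":[0,0,0],"angular":[0,0,0]}]' >/dev/null; python3 st.py; python3 tip.py;python3 press.py|tail -1
python3 -m crank '[{"dp":[0,0,-0.2],"angular":[0,0,0]},{"dp":[0,0,0],"angular":[0,0,0]},{"dp":[0,0,0],"angular":[0,0,0]}]' >/dev/null; python3 st.py; python3 tip.py
```

```text
t 7.1 pos [0.5984 0.0655 0.0226] rover xy mm [16.7 78.6] tool y deg 83.7 tilt 0.1
F rover -0.06 -0.31 0.86 gap -0.004087512292760117
tip z low pct [0.0398 0.0492 0.0539] tcp [0.5988 0.0655 0.0229] x 0.6168
board shift mm [0.33 0.19]
t 7.5 pos [0.599  0.0654 0.017 ] rover xy mm [17.4 78.5] tool y deg 83.7 tilt 0.03
F rover -0.18 -0.81 -0.23 gap 0.002255961931765533
tip z low pct [0.0354 0.0436 0.0493] tcp [0.5992 0.0654 0.0172] x 0.6172
```

```bash
python3 -m crank '[{"dp":[0,0,-0.15],"angular":[0,0,0]},{"dp":[0,0,-0.15],"angular":[0,0,0]},{"dp":[0,0,0],"angular":[0,0,0]},{"dp":[0,0,0],"angular":[0,0,0]}]' >/dev/null; python3 st.py; python3 tip.py; python3 - <<'E'
from station import vision
import cv2,numpy as np
s=vision.snapshot("scene");cv2.imwrite("pics/s4.png",cv2.convertScaleAbs(cv2.resize(s["image"][170:260,220:340],(800,600),interpolation=cv2.INTER_CUBIC),alpha=1.8))
E
```

```text
t 7.95 pos [0.599  0.0654 0.0079] rover xy mm [17.4 78.5] tool y deg 83.7 tilt 0.04
F rover 0.58 0.51 -0.3 gap -0.001285100395156422
tip z low pct [0.0295 0.0347 0.0399] tcp [0.5992 0.0654 0.0081] x 0.6172
```

View pics/s4.png

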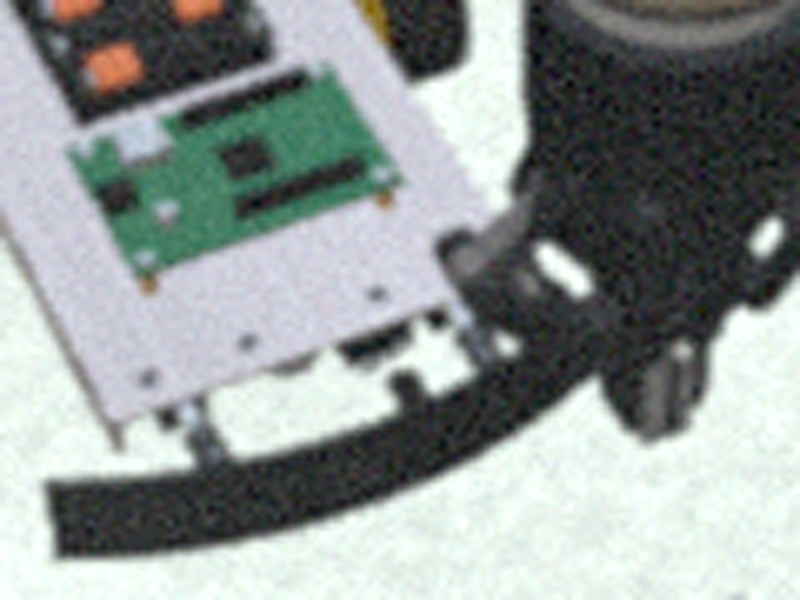

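The tip now stands at z≈0.029, ahead of the left end at (655,435) in the crop, overlapping the bumper's height by about 17 mm. I check knuckle clearance and advance.

```bash
python3 -m crank '[{"dp":[-0.1325,0.015,0],"angular":[0,0,0]},{"dp":[-0.1325,0.015,0],"angular":[0,0,0]},{"dp":[-0.1325,0.015,0],"angular":[0,0,0]},{"dp":[-0.066,0.0075,0],"angular":[0,0,0]},{"dp":[0,0,0],"angular":[0,0,0]},{"dp":[0,0,0],"angular":[0,0,0]}]' >/dev/null; python3 st.py;python3 press.py
python3 - <<'E'
from h import *
b=dict(np.load("/tmp/s1.npz"));P=cloud(b)
m=(b["image"].max(-1)<90)&(abs(P[...,0]-.603)<.06)&(abs(P[...,1]-.065)<.07)&(P[...,2]>.075)
d=P[m]; tipz=.058
for y in range(-60,61,10):
    k=d[abs(d[:,1]-.065-y/1000)<.005]
    if len(k): print(y,"lowest above tip mm",(1000*(np.percentile(k[:,2],2)-tipz)).round(),end="; ")
E
python3 -m crank '[{"dp":[-0.066,0.0075,0],"angular":[0,0,0]},{"dp":[0,0,0],"angular":[0,0,0]},{"dp":[0,0,0],"angular":[0,0,0]}]' >/dev/null; python3 st.py;python3 press.py
```

```text
t 8.65 pos [0.5855 0.067  0.0083] rover xy mm [ 3.7 78.6] tool y deg 83.7 tilt 0.02
F rover 0.34 0.64 0.21 gap -0.0004284899708233661
press cols 230 250 mm -0.02 n 20
press cols 250 270 mm 0.05 n 20
press cols 270 290 mm 0.01 n 20
press cols 290 312 mm -0.06 n 22
board shift mm [-0.22 -0.12]
-60 lowest above tip mm 88.0; -50 lowest above tip mm 86.0; -40 lowest above tip mm 66.0; -30 lowest above tip mm 58.0; -20 lowest above tip mm 52.0; -10 lowest above tip mm 24.0; 0 lowest above tip mm 29.0; 10 lowest above tip mm 44.0; 20 lowest above tip mm 50.0; 30 lowest above tip mm 53.0; 40 lowest above tip mm 70.0; 50 lowest above tip mm 78.0; 60 lowest above tip mm 84.0; t 9.0 pos [0.5833 0.0672 0.0082] rover xy mm [ 1.5 78.5] tool y deg 83.7 tilt 0.01
F rover 0.04 -0.01 0.66 gap -0.0025050841160424646
press cols 230 250 mm -0.03 n 20
press cols 250 270 mm 0.05 n 20
press cols 270 290 mm -0.02 n 20
press cols 290 312 mm -0.05 n 22
board shift mm [0.53 0.67]
```

Knuckles clear by over 30 mm. Continuing.

```bash
for i in 1 2 3; do python3 -m crank '[{"dp":[-0.066,0.0075,0],"angular":[0,0,0]},{"dp":[0,0,0],"angular":[0,0,0]},{"dp":[0,0,0],"angular":[0,0,0]}]' >/dev/null; python3 st.py;python3 press.py; done
```

```text
t 9.35 pos [0.5819 0.0673 0.0084] rover xy mm [ 0.1 78.5] tool y deg 83.7 tilt 0.07
F rover 0.36 -0.42 -0.07 gap -7.988591998065901e-05
press cols 230 250 mm 0.46 n 20
press cols 250 270 mm 0.57 n 20
press cols 270 290 mm 0.61 n 20
press cols 290 312 mm 0.39 n 22
board shift mm [-0.31  0.1 ]
t 9.7 pos [0.5796 0.0676 0.0083] rover xy mm [-2.1 78.5] tool y deg 83.7 tilt 0.03
F rover 0.95 0.12 0.34 gap -0.0003674942637650299
press cols 230 250 mm 2.63 n 20
press cols 250 270 mm 2.7 n 20
press cols 270 290 mm 2.82 n 20
press cols 290 312 mm 2.64 n 22
board shift mm [0.3  0.58]
t 10.05 pos [0.5776 0.0678 0.0083] rover xy mm [-4.2 78.5] tool y deg 83.7 tilt 0.03
F rover 1.67 0.11 -0.29 gap 0.001975120035595161
press cols 230 250 mm 4.65 n 20
press cols 250 270 mm 4.72 n 20
press cols 270 290 mm 4.76 n 20
press cols 290 312 mm 4.68 n 22
board shift mm [-0.11 -0.41]
```

Contact came as predicted, with 4.7 mm pressed in and the rover still. Now I work out the arc-following increments.

```bash
python3 - <<'E'
import numpy as np
y=78.5-5*np.arange(0,33); a=np.clip(abs(y)-12,0,None); x=11.8-4.8-(200-np.sqrt(4e4-a*a)); c,n=np.cos(-.112),np.sin(-.112)
dx,dy=np.diff(x),np.diff(y)
for i in range(len(dx)): print(y[i+1],x[i+1].round(1),((c*dx[i]-n*dy[i])/30).round(3),((n*dx[i]+c*dy[i])/30).round(3))
E
```

```text
73.5 -2.7 0.037 -0.172
68.5 -1.1 0.033 -0.171
63.5 0.3 0.028 -0.171
58.5 1.5 0.023 -0.17
53.5 2.6 0.019 -0.17
48.5 3.6 0.014 -0.169
43.5 4.5 0.01 -0.169
38.5 5.2 0.006 -0.168
33.5 5.8 0.001 -0.168
28.5 6.3 -0.003 -0.167
23.5 6.7 -0.007 -0.167
18.5 6.9 -0.011 -0.166
13.5 7.0 -0.015 -0.166
8.5 7.0 -0.018 -0.166
3.5 7.0 -0.019 -0.166
-1.5 7.0 -0.019 -0.166
-6.5 7.0 -0.019 -0.166
-11.5 7.0 -0.019 -0.166
-16.5 6.9 -0.02 -0.165
-21.5 6.8 -0.024 -0.165
-26.5 6.5 -0.029 -0.165
-31.5 6.0 -0.033 -0.164
-36.5 5.5 -0.037 -0.164
-41.5 4.8 -0.041 -0.163
-46.5 4.0 -0.045 -0.163
-51.5 3.1 -0.05 -0.162
-56.5 2.0 -0.054 -0.162
-61.5 0.8 -0.059 -0.161
-66.5 -0.6 -0.063 -0.161
-71.5 -2.1 -0.068 -0.16
-76.5 -3.7 -0.073 -0.16
-81.5 -5.5 -0.078 -0.159
```

```bash
python3 -m crank '[{"dp":[0.037,-0.172,0],"angular":[0,0,0]},{"dp":[0.033,-0.171,0],"angular":[0,0,0]},{"dp":[0.028,-0.171,0],"angular":[0,0,0]},{"dp":[0.023,-0.17,0],"angular":[0,0,0]},{"dp":[0,0,0],"angular":[0,0,0]}]' >/dev/null; python3 st.py;python3 press.py
python3 -m crank '[{"dp":[0.019,-0.17,0],"angular":[0,0,0]},{"dp":[0.014,-0.169,0],"angular":[0,0,0]},{"dp":[0.01,-0.169,0],"angular":[0,0,0]},{"dp":[0.006,-0.168,0],"angular":[0,0,0]},{"dp":[0,0,0],"angular":[0,0,0]}]' >/dev/null; python3 st.py;python3 press.py
```

```text
t 10.6 pos [0.5814 0.0463 0.0082] rover xy mm [ 1.9 57.6] tool y deg 83.7 tilt 0.03
F rover 3.06 -0.13 -1.52 gap -0.005179281887638589
press cols 230 250 mm 5.14 n 20
press cols 250 270 mm 5.19 n 20
press cols 270 290 mm 5.31 n 20
press cols 290 312 mm 4.57 n 22
board shift mm [0.28 0.02]
t 11.15 pos [0.5827 0.026  0.0082] rover xy mm [ 5.5 37.6] tool y deg 83.7 tilt 0.04
F rover 2.65 -1.2 -1.51 gap -0.0017987901506066144
press cols 230 250 mm 5.83 n 20
press cols 250 270 mm 5.95 n 20
press cols 270 290 mm 5.9 n 20
press cols 290 312 mm 4.9 n 22
board shift mm [-0.79 -1.82]
```

The press has risen to 5.9 mm, so I ease out about 1 mm over the next rows.

```bash
python3 -m crank '[{"dp":[0.01,-0.168,0],"angular":[0,0,0]},{"dp":[0.006,-0.167,0],"angular":[0,0,0]},{"dp":[0.001,-0.167,0],"angular":[0,0,0]},{"dp":[-0.003,-0.166,0],"angular":[0,0,0]},{"dp":[0,0,0],"angular":[0,0,0]}]' >/dev/null; python3 st.py;python3 press.py
python3 -c "
from station import vision
import cv2
s=vision.snapshot('scene');cv2.imwrite('pics/s5.png',cv2.resize(s['image'][130:280,180:360],(720,600)))"
```

```text
t 11.7 pos [0.583  0.006  0.0082] rover xy mm [ 8.1 17.7] tool y deg 83.7 tilt 0.04
F rover 2.5 -0.83 -0.35 gap 0.001663103049161708
press cols 230 250 mm 5.19 n 20
press cols 250 270 mm 5.38 n 20
press cols 270 290 mm 5.18 n 20
press cols 290 312 mm 5.46 n 22
board shift mm [ -2.65 -12.76]
```

View pics/s5.png

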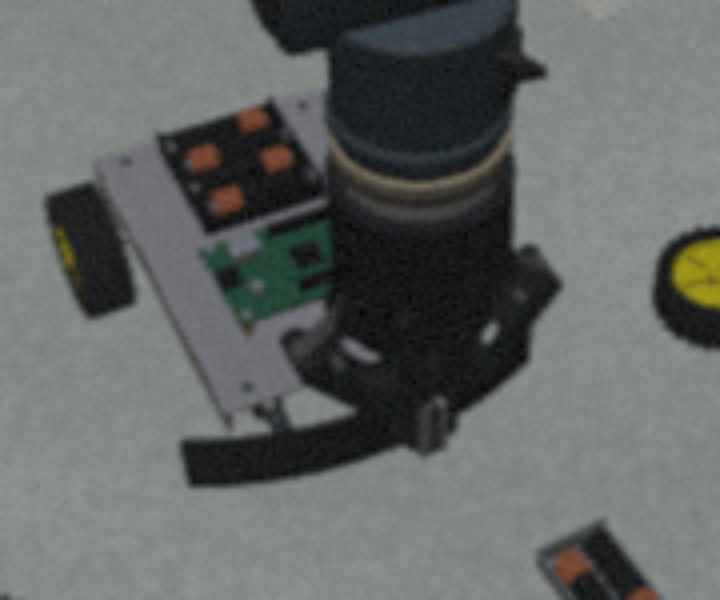

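The finger at (430,425) presses the bumper just left of its middle. The board "shift" is only the gripper hiding it. I carry on.

```bash
python3 -m crank '[{"dp":[-0.015,-0.166,0],"angular":[0,0,0]},{"dp":[-0.018,-0.166,0],"angular":[0,0,0]},{"dp":[-0.019,-0.166,0],"angular":[0,0,0]},{"dp":[-0.019,-0.166,0],"angular":[0,0,0]},{"dp":[0,0,0],"angular":[0,0,0]}]' >/dev/null; python3 st.py;python3 press.py
python3 -m crank '[{"dp":[-0.019,-0.166,0],"angular":[0,0,0]},{"dp":[-0.019,-0.166,0],"angular":[0,0,0]},{"dp":[-0.02,-0.165,0],"angular":[0,0,0]},{"dp":[-0.024,-0.165,0],"angular":[0,0,0]},{"dp":[0,0,0],"angular":[0,0,0]}]' >/dev/null; python3 st.py;python3 press.py
```

```text
t 12.3 pos [ 0.5808 -0.0139  0.0083] rover xy mm [ 8.1 -2.3] tool y deg 83.7 tilt 0.03
F rover 2.62 0.03 -0.03 gap -0.0003029071755519947
press cols 230 250 mm 5.43 n 20
press cols 250 270 mm 5.59 n 20
press cols 270 290 mm 2.05 n 20
press cols 290 312 mm 5.79 n 22
board shift mm [ -5.04 -22.68]
t 12.85 pos [ 0.5783 -0.0337  0.0082] rover xy mm [  7.8 -22.3] tool y deg 83.7 tilt 0.03
F rover 2.97 -0.82 -0.57 gap 0.0016060352967107343
press cols 230 250 mm 5.03 n 20
press cols 250 270 mm 4.72 n 20
press cols 270 290 mm 5.22 n 20
press cols 290 312 mm 5.2 n 22
board shift mm [-18.5  -25.17]
```

```bash
python3 -m crank '[{"dp":[-0.029,-0.165,0],"angular":[0,0,0]},{"dp":[-0.033,-0.164,0],"angular":[0,0,0]},{"dp":[-0.037,-0.164,0],"angular":[0,0,0]},{"dp":[-0.041,-0.163,0],"angular":[0,0,0]},{"dp":[0,0,0],"angular":[0,0,0]}]' >/dev/null; python3 st.py;python3 press.py
python3 -m crank '[{"dp":[-0.045,-0.163,0],"angular":[0,0,0]},{"dp":[-0.05,-0.162,0],"angular":[0,0,0]},{"dp":[0,0,0],"angular":[0,0,0]}]' >/dev/null; python3 st.py;python3 press.py
```

```text
t 13.4 pos [ 0.5739 -0.0534  0.0082] rover xy mm [  5.7 -42.3] tool y deg 83.7 tilt 0.03
F rover 2.43 -1.35 0.62 gap 0.0032096681775863507
press cols 230 250 mm 4.23 n 20
press cols 250 270 mm 1.6 n 20
press cols 270 290 mm 4.69 n 20
press cols 290 312 mm 4.54 n 22
board shift mm [-6.24 20.17]
t 13.75 pos [ 0.5711 -0.0628  0.0082] rover xy mm [  3.9 -52. ] tool y deg 83.7 tilt 0.02
F rover 1.77 -1.09 0.09 gap 0.0011304566677920568
press cols 230 250 mm 3.92 n 20
press cols 250 270 mm 4.24 n 20
press cols 270 290 mm 4.28 n 20
press cols 290 312 mm 4.44 n 22
board shift mm [ 2.44 29.26]
```

```bash
python3 -m crank '[{"dp":[-0.062,-0.161,0],"angular":[0,0,0]},{"dp":[-0.067,-0.16,0],"angular":[0,0,0]},{"dp":[-0.071,-0.16,0],"angular":[0,0,0]},{"dp":[0,0,0],"angular":[0,0,0]}]' >/dev/null; python3 st.py;python3 press.py
python3 -m crank '[{"dp":[-0.073,-0.16,0],"angular":[0,0,0]},{"dp":[-0.078,-0.16,0],"angular":[0,0,0]},{"dp":[0,0,0],"angular":[0,0,0]},{"dp":[0,0,0],"angular":[0,0,0]}]' >/dev/null; python3 st.py;python3 press.py
```

```text
t 14.2 pos [ 0.565  -0.0775  0.0082] rover xy mm [ -0.5 -67.2] tool y deg 83.7 tilt 0.03
F rover 2.95 -2.04 -0.74 gap -0.006013759434789034
press cols 230 250 mm 1.05 n 20
press cols 250 270 mm 4.29 n 20
press cols 270 290 mm 4.58 n 20
press cols 290 312 mm 4.57 n 22
board shift mm [ 0.77 19.67]
t 14.65 pos [ 0.5608 -0.0868  0.0082] rover xy mm [ -3.7 -77. ] tool y deg 83.7 tilt 0.04
F rover 2.5 -1.75 -0.28 gap -0.001317751984275278
press cols 230 250 mm 2.99 n 20
press cols 250 270 mm 3.89 n 20
press cols 270 290 mm 3.91 n 20
press cols 290 312 mm 4.15 n 22
board shift mm [ 0.39 13.26]
```

Pressed 4 mm at the right end. Release straight forward, then lift away.

```bash
python3 -m crank '[{"dp":[0.1325,-0.015,0],"angular":[0,0,0]},{"dp":[0.1325,-0.015,0],"angular":[0,0,0]},{"dp":[0.1325,-0.015,0],"angular":[0,0,0]},{"dp":[0.1325,-0.015,0],"angular":[0,0,0]},{"dp":[0.1325,-0.015,0],"angular":[0,0,0]},{"dp":[0.1325,-0.015,0],"angular":[0,0,0]},{"dp":[0,0,0.3],"angular":[0,0,0]},{"dp":[0,0,0.7],"angular":[0,0,0]},{"dp":[0,0,0.9],"angular":[0,0,0]},{"dp":[0,0,0.9],"angular":[0,0,0]},{"dp":[0,0,0.9],"angular":[0,0,0]},{"dp":[0,0,0.9],"angular":[0,0,0]},{"dp":[0,-0.9,0.9],"angular":[0,0,0]},{"dp":[0,-0.9,0],"angular":[0,0,0]},{"dp":[0,-0.9,0],"angular":[0,0,0]},{"dp":[0,-0.9,0],"angular":[0,0,0]},{"dp":[0,-0.9,0],"angular":[0,0,0]},{"dp":[0,-0.9,0],"angular":[0,0,0]},{"dp":[0,0,0],"angular":[0,0,0]},{"dp":[0,0,0],"angular":[0,0,0]}]' >/dev/null; python3 st.py;python3 press.py
python3 -c "
from station import vision
import cv2
s=vision.snapshot('scene');cv2.imwrite('pics/s6.png',s['image'])"
```

```text
t 16.7 pos [ 0.5841 -0.251   0.1735] rover xy mm [  37.9 -237.6] tool y deg 83.6 tilt 0.04
F rover 0.46 0.22 -0.28 gap -0.0009899053021123606
press cols 230 250 mm -0.1 n 20
press cols 250 270 mm -0.09 n 20
press cols 270 290 mm 0.14 n 20
press cols 290 312 mm 0.19 n 22
board shift mm [-0.53 -0.77]
```

View pics/s6.png

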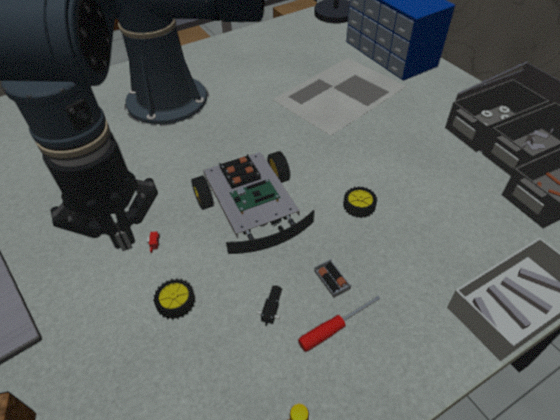

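The rover at (250,200), the sensor at (153,240) and the other parts sit where they began. The bumper has sprung back and the arm is clear.

```bash
python3 -c "
from station import order
print(order.sign_off())"
```

```text
the job is handed in; nothing more can be done
None
```

I pressed the bumper in about 4–6 mm at every check from the left end to the right end, then let it spring back; in the last camera check the rover had shifted under 1 mm, the loose parts looked unmoved and the arm was clear, and I handed the job in (sign-off returned no verdict).

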